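Lock a square jar into the bracing clamp and twist its tight lid free

TASK

Before the empty glass jar goes to recycling its tight lid has to come off: stand the square jar, lid still on, fully down in the clamp's square pocket, then swing the clamp's lever fully shut so that its tongue lies over the jar's shoulder. Unscrew the lid anticlockwise, stop turning as soon as its lugs come free (well before half a turn), lift it straight off and finish while still holding the lid level, a finger's breadth or so clear above the jar's mouth and centred over it; the program ends holding it, with the jar still down and locked in the clamp. Leave the other things on the counter where they stand.

Things in the scene. Friction and masses are not known exactly. Their poses are not given: they have to be found in the camera images.
- jar: Clear glass jar: square body 66 x 66 mm (edges rounded 5 mm), 70 mm high with a flat shoulder, then a round neck 39 mm across; 110 mm high with its lid on; about 0.35 kg, varies. Origin: centre of its underside; x and y square to its sides, z up. Stands free on the counter among other things. Fits the pocket in any of its four square positions and may be lifted by its lid.
- lid: Round plain steel lid, 58 mm across, 26 mm high, flat top. Origin: centre of its underside, 84 mm above the jar's underside (14 mm above the shoulder) while on. Two lugs lock under the neck's lugs, pressed tight by a sprung seal (12 N upwards; up to 0.6 N m to turn). Turns anticlockwise from above, without rising; free at about 45 degrees, then lifts straight up.
- lid_mark (a point): Unpainted point on the lid's flat top, 25 mm from its axis along the lid's x axis, which starts parallel to the jar's x. It shows how far the lid has turned: cannot go clockwise from the start; comes free at about 45 degrees anticlockwise; 60 to 80 is a good place to stop; beyond 100 is too far (the lugs hit a stop near 120).
- jar_mouth (a point): Centre of the jar's open mouth (top of its seal once the lid is off), 105 mm above the jar's underside. The lid must rise 21 mm from its seat to clear it.
- clamp: Aluminium bracing clamp screwed to the counter, position and yaw vary. Base plate 105 x 150 x 10 mm; square pocket 70 x 70 mm inside (2 mm play each side of the jar), walls 6 mm thick, 30 mm high above the pocket floor, with outward-flared lips up to 10 mm higher. Origin: on the counter under the pocket's centre; x, y square to the pocket. The lever's pivot post stands on its +y side.
- pocket (a point): Centre of the pocket's floor, 10 mm above the counter, axes as the clamp: the jar's underside comes here.
- lever (a joint): Locking lever: flat steel bell crank, 6 mm thick, on a vertical pivot; underside 72 mm above the pocket floor (2 mm above the seated jar's shoulder). 0 = fully shut (stop), tongue over the jar's corner at the clamp's +x +y; grows anticlockwise from above to 1.75 rad, tongue clear of the pocket. Starts at 1.25 to 1.7. Stiff (0.12 N m), stays where left.
- lever_knob (a point): Top centre of the lever's upright round black knob: 16 mm across, 38 mm high above the lever, top 126 mm above the counter, 65 mm from the pivot axis. Seen from the pivot it lies 60 degrees anticlockwise of the clamp's x axis when shut, plus the joint's value when open; move it clockwise about the pivot to shut.
- lever_pivot (a point): Point on the lever's pivot axis at the lever's upper face, 88 mm above the counter; in the clamp's frame x 0, y 64 mm.
- dish: Bystander: small white ceramic dish, 90 mm across, 28 mm high. Origin under its centre.
- tin: Bystander: low aluminium food tin, 80 mm across, 34 mm high. Origin under its centre.
- bottle: Bystander: green glass bottle, 66 mm across, 210 mm high. Origin under its centre.
- lunchbox: Bystander: clear plastic lunch box, open, 120 x 160 x 55 mm. Origin under its centre.
- bottlecap: Bystander: blue plastic bottle cap, 30 mm across, 14 mm high. Origin under its centre.
- mug: Bystander: blue ceramic mug, 80 mm across, 90 mm high. Origin under its centre.
- drinkcan: Bystander: aluminium drink can, 66 mm across, 115 mm high. Origin under its centre.
Things that resemble listed ones, but are neither listed nor needed, are in the scene too. Leave any blue look-alike of the lid alone. What is shaped like the clamp but orange is not meant.

How it is judged (in metres and radians):
On the way, in this order (a step that is already met when the one before it is completed fails the run):
1. the jar stands fully down in the pocket, lid still on and untwisted, lever still open (horizontal distance between jar and pocket below 0.006 m and z of jar in the frame of pocket below 0.004 m and angle between jar's own z axis and vertical below 0.08 rad and z of lid in the frame of jar below 0.09 m and value of joint lever above 0.5 rad and y of lid_mark in the frame of jar below 0.012 m), for 0.2 s.
2. the lever is fully shut with the jar, lid on, in the pocket (horizontal distance between jar and pocket below 0.006 m and z of jar in the frame of pocket below 0.004 m and angle between jar's own z axis and vertical below 0.08 rad and z of lid in the frame of jar below 0.09 m and value of joint lever below 0.1 rad and y of lid_mark in the frame of jar below 0.012 m), for 0.2 s.
3. the lid has been turned free anticlockwise, still down on the locked jar (horizontal distance between jar and pocket below 0.006 m and z of jar in the frame of pocket below 0.004 m and angle between jar's own z axis and vertical below 0.08 rad and z of lid in the frame of jar below 0.09 m and value of joint lever below 0.1 rad and y of lid_mark in the frame of jar above 0.015 m and x of lid_mark in the frame of jar below 0.018 m), for 0.1 s.
At the end, for the whole second after the job is handed in: Jar in the pocket (6 mm of centre, 4 mm of floor, upright), lever within 0.10 rad of shut; fingers hold the lid still, level to 0.2 rad, touching nothing else, underside 4 to 45 mm above the mouth, within 15 mm of its axis, turned anticlockwise about 45 to 100 degrees (horizontal distance between jar and pocket below 0.006 m and z of jar in the frame of pocket below 0.004 m and angle between jar's own z axis and vertical below 0.08 rad and value of joint lever below 0.1 rad and y of lid_mark in the frame of jar above 0.015 m and x of lid_mark in the frame of jar below 0.018 m and z of lid in the frame of jar_mouth between 0.004 and 0.045 m and horizontal distance between lid and jar_mouth below 0.015 m and angle between lid's own z axis and vertical below 0.2 rad and contact force between lid and the fingers above 2 N and contact force between lid and jar below 0.1 N and contact force between lid and clamp below 0.1 N and linear speed of lid below 0.03 m/s); the arm keeps its last pose, push and grip.
It fails at once if the lid is turned on well past the point where it comes free (beyond about 105 degrees) (x of lid_mark in the frame of jar below -0.0065 m).
It fails at once if the glass jar is tipped over (angle between jar's own z axis and vertical above 0.5 rad).
It fails at once if a bystander is shoved (more than 25 mm) or tipped (distance of any of dish, tin, bottle, lunchbox, bottlecap, mug, drinkcan from where it was at the start of the episode above 0.025 m or angle between any of dish, tin, bottle, lunchbox, bottlecap, mug, drinkcan's own z axis and vertical above 0.4 rad).
It also fails if it takes over 67 s, if anything falls off the work surface, if the arm or the gripper's body presses on something with over 40 N, if the wrist force passes 120 N, or if a joint passes its speed limit or range.

ROBOT

A 6-joint arm with a two-finger parallel gripper is mounted at the origin on the work surface. World frame = base frame: x ahead of the robot, y to its left, z up, the work surface at z = 0. Lengths are in mm, angles in rad, forces in N, time in s.
With the tool pointing down it reaches from about 350 to 975 mm from the base axis. Payload 7.1 kg.
Tool frame: the origin (TCP) lies at the very end of the fingers, on their centre line; the grasp point (between the pads) lies 19 mm behind it; z points along the fingers, y is the line along which they close (so a half turn about z gives the same grasp; the last joint's range is limited). The gripper opens to 88 mm and grips with 3 to 60 N. Pads are 20 mm wide; open, the fingers measure 115 mm over their backs; the gripper's body (75 mm by 178 mm) begins 61 mm behind the grasp point.
Start: joints at [1.251, 0.423, 1.63, -0, 1.089, -0.019], TCP at [185.146, 596.93, 222.675] pointing down, gripper open.
Joint ranges: [-3, 3], [-0.9, 2.11], [0.09, 2.58], [-1.31, 4.45], [0.11, 2.69], [-2.54, 2.54]. Speed limits (rad/s): [2.39, 2.39, 3.01, 3.14, 3.14, 3.14].

INTERFACE

Orientations are given as a rotation vector (axis times angle).
In Python, from workcell import get_obs, get_image, job, models gives the robot as it stands.
- The arm moves only by the tool jog_arm, never from a script. Its argument "increments" is one flat list of numbers, 7 for each row, row after row: the turn, a rotation vector about the tool's x, y, z in degrees, then the shift along the tool's x, y, z in mm, then the opening in per cent of the stroke, from 0 (shut) to 100 (fully open). A call has 1 to 12 rows; each row shifts and turns the commanded pose from where the row before left it, along the tool's axes as they then stand; what a row does not reach is not made up. A row lasts 1/8 s, in which the tool goes at most 62.5 mm and 10.7 degrees, less where a joint would pass 70% of its speed; a pose out of reach is approached as far as the arm can. A call is refused whole if a number of a shift passes 62.5 or a number of a turn 10.7, either way. A call with a gripper value outside its range is refused whole. The fingers move at their own pace and stop on an object; the grip force is fixed at half the most. Time passes only in rows, so rows that do not move let the fingers close. It gives the time, the measured TCP pose, the force, the opening and the grip force at its end, in the units of the state.
- get_obs(): the state, without advancing time (a new reading comes with each control period).
- get_image(name): name is "side" or "top"; returns a dict with "pixels" (480x640x3 uint8, blue, green, red), "depth" (480x640 float32, mm along the optical axis (not along the pixel's ray), 0 where there is no reading), "fx", "fy", "cx", "cy" (pixels), "cam_to_world" (4x4, takes a point from camera to world coordinates). Camera axes: x right, y up, looking along -z (the intrinsics and any distortion apply to the point x, -y, -z); pixel columns grow to the right and rows downward; lengths in mm; the calibration is good to about 2 mm. A picture is of the moment at which its call begins.
- job.close_job(): hands the job in; it is judged then, once.
Trained networks look in the newest picture that a camera, given by its name, has taken for a name from the list of things; names that differ only in an ending like _2 or _b are one class to them, and where a whole thing is asked for, a point or a joint stands for the part that bears it (a point fixed in the world has none). Each returns a list of dicts, best first, with "p" (0 to 1); they miss things now and then, are a little off and sometimes report something else, mostly with a low value. They report only what shows in the picture. A call takes as long as a camera call. They do not tell look-alikes from the thing itself.
- models.look_for(target, camera): "centre" ([x, y, z] in mm, in world coordinates, good to about 4 mm: the middle of the surface that is visible of it).
- models.regions_of(target, camera): "region" (480x640 bool, what is visible of it).
The state is a dict: "t": time; "qpos": joint angles; "qvel": joint speeds; "joint_torque": joint torques, N m; "ee_pos": TCP position; "orientation": TCP orientation; "ft_force": force on the tool from outside, world axes, zero at the start; "moment": the same for the moment, N m; "width": finger opening in mm; "grasp_force": force on a finger pad.
Only numpy, scipy, OpenCV 4.12 (cv2) and the standard library are available. Lean on these libraries where they do the work, as an engineer would, in place of code of your own. Each camera call takes 0.05 s, during which the arm holds its last target. There are 200 camera calls.

## Working session

There is one attempt and no reset: what is moved stays moved. The work goes in short steps, Python scripts to look and compute and a tool call to move; the robot and the scene stay as the last step left them, time stands still between calls to the robot, and variables do not carry over. Pictures are saved under pics/ and viewed, at most 10 in all, crops included, and the job is handed in when it is done.

Besides the shell and the picture viewer there is one more tool, called after "Emit:" in YAML: its name, and indented under it one key for each argument. jog_arm: Moves the arm, as the interface text tells. Its arguments: {"type":"object","properties":{"increments":{"type":"array"}},"required":["increments"]}

```bash
ls; mkdir -p pics; cat > h.py <<'E'
import numpy as np, cv2
from workcell import get_obs, get_image, job, models
def cloud(im):
    d=im["depth"]; v,u=np.mgrid[0:480,0:640]
    p=np.stack([(u-im["cx"])/im["fx"]*d, -(v-im["cy"])/im["fy"]*d, -d, np.ones_like(d)],-1)
    w=(p@np.array(im["cam_to_world"]).T)[...,:3]; w[d<=0]=np.nan
    return w
E
python3 - <<'E'
from h import *
for c in("top","side"):
    im=get_image(c); cv2.imwrite(f"pics/{c}0.png",im["pixels"]); np.savez(f"{c}0.npz",**im)
    print(c,[k for k in im if k not in("pixels","depth")],im["fx"],im["cx"],np.round(im["cam_to_world"],3).tolist())
    for n in("jar","lid","clamp","lever","lever_knob"):
        print(n,[(np.round(r["centre"]).tolist(),round(r["p"],2)) for r in models.look_for(n,c)][:4])
print(get_obs())
E
```

```text
pics
top ['fx', 'fy', 'cx', 'cy', 'cam_to_world'] 520.7720700117819 328.41531408075474 [[-0.002, 0.988, -0.154, 364.457], [-1.0, -0.002, -0.001, 2.089], [-0.001, 0.154, 0.988, 1405.281], [0.0, 0.0, 0.0, 1.0]]
jar [([456.0, -307.0, 69.0], 0.93)]
lid [([352.0, -357.0, 24.0], 0.93), ([458.0, -333.0, 112.0], 0.61)]
clamp [([770.0, 125.0, 12.0], 0.9), ([556.0, 160.0, 13.0], 0.58)]
lever [([550.0, 208.0, 88.0], 0.7), ([798.0, 171.0, 85.0], 0.59)]
lever_knob [([550.0, 208.0, 89.0], 0.68), ([800.0, 167.0, 87.0], 0.59)]
side ['fx', 'fy', 'cx', 'cy', 'cam_to_world'] 526.8651701952676 317.7326712700199 [[0.693, 0.428, -0.58, -88.147], [-0.72, 0.385, -0.577, -658.145], [-0.024, 0.818, 0.575, 780.504], [0.0, 0.0, 0.0, 1.0]]
jar [([433.0, -348.0, 53.0], 0.74), ([679.0, -412.0, 58.0], 0.48)]
lid [([454.0, -341.0, 109.0], 0.92), ([349.0, -362.0, 25.0], 0.7)]
clamp [([551.0, 151.0, 29.0], 0.91), ([539.0, 220.0, 84.0], 0.6), ([763.0, 120.0, 32.0], 0.56)]
lever [([809.0, 186.0, 88.0], 0.66), ([535.0, 217.0, 91.0], 0.53)]
lever_knob [([810.0, 176.0, 84.0], 0.47)]
{'t': 0.6, 'qpos': array([ 1.25103517e+00,  4.23093334e-01,  1.62990983e+00, -8.65906747e-06,
        1.08861314e+00, -1.90416977e-02]), 'qvel': array([ 8.49430187e-04,  2.46093713e-03, -1.84968045e-03,  8.98291946e-05,
       -1.71115974e-03, -7.81409835e-04]), 'joint_torque': array([-1.38737305e-04, -5.44302535e+01, -2.73933238e+01,  6.43447554e-02,
        1.69446372e-02, -8.40347099e-06]), 'ee_pos': array([185.12419476, 596.92711374, 222.67535811]), 'orientation': array([ 4.70584374e-01,  3.10614428e+00, -3.86508515e-05]), 'ft_force': array([ 0.37503884, -0.21572936, -0.95057581]), 'moment': array([ 0.01664257,  0.00858417, -0.04697896]), 'grasp_force': 0.0, 'width': 88.04346779357324}
```

View pics/top0.png

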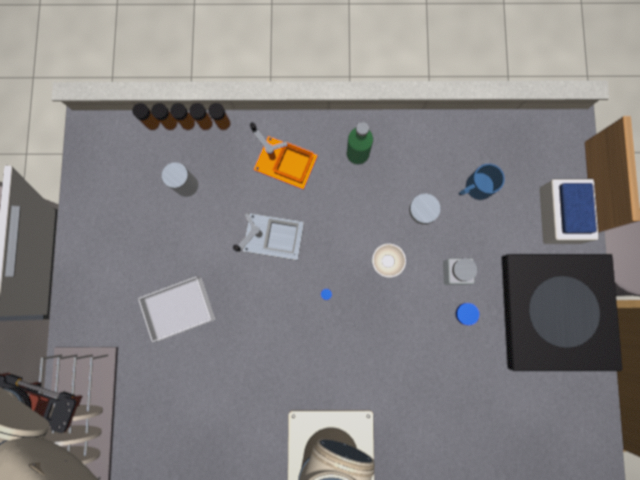

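View pics/side0.png

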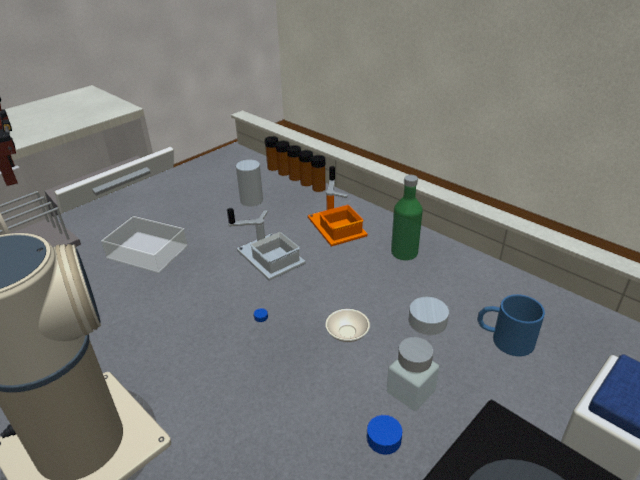

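The top view shows the jar with the grey lid at about (463,270), the blue look-alike at (468,314), the aluminium clamp at (280,237) with its knob at (237,247), and the orange clamp at (287,163). The side view agrees: jar (414,372), clamp (272,250), knob (231,215).

```bash
python3 - <<'E'
from h import *
for c in("top","side"):
    im=dict(np.load(f"{c}0.npz")); w=cloud(im); np.save(f"w{c}",w)
    def sel(x,y,r,z0,z1): 
        m=(np.hypot(w[...,0]-x,w[...,1]-y)<r)&(w[...,2]>z0)&(w[...,2]<z1); return w[m]
    def rect(p): 
        r=cv2.minAreaRect(p[:,:2].astype(np.float32)); return np.round(r[0],1),np.round(r[1],1),round(r[2],1)
    def show(n,p):
        if len(p)>5: print(c,n,len(p),"mean",np.round(p.mean(0),1),"rect",rect(p))
    p=sel(458,-335,60,100,125); show("lid",p); print(cv2.minEnclosingCircle(p[:,:2].astype(np.float32)))
    show("shoulder",sel(458,-335,70,60,80)); show("jarbody",sel(458,-335,70,10,80))
    show("plate",sel(553,165,110,6,14)); show("walls",sel(553,140,70,33,56))
    show("lever",sel(553,205,110,78,97)); show("knob",sel(553,205,120,105,140))
    im2=im["pixels"]
    if c=="top":
        a=cv2.resize(im2[200:275,225:315],None,fx=6,fy=6,interpolation=cv2.INTER_CUBIC); b=cv2.resize(im2[240:300,435:495],(450,450),interpolation=cv2.INTER_CUBIC)
        cv2.imwrite("pics/a.png",a); 
        cv2.imwrite("pics/b.png",b)
        m=cv2.cvtColor(im2,cv2.COLOR_BGR2HSV)
    else:
        cv2.imwrite("pics/c.png",cv2.resize(im2[335:410,380:450],(560,600),interpolation=cv2.INTER_CUBIC))
E
```

```text
top lid 442 mean [ 463.  -335.1  109.9] rect (array([ 463.3, -335.5]), array([56.8, 56.8]), 89.9)
((463.081787109375, -335.9613952636719), 29.110321044921875)
top shoulder 220 mean [ 458.3 -321.6   68.9] rect (array([ 464.2, -336.1]), array([64.8, 67.5]), 0.5)
top jarbody 344 mean [ 457.5 -317.3   57.9] rect (array([ 463.8, -335.9]), array([67.2, 67.9]), 0.5)
top plate 1229 mean [556.3 153.1   9.9] rect (array([557.3, 159.8]), array([213.3, 193.9]), 17.7)
top walls 445 mean [560.  132.6  46.1] rect (array([559.6, 140.3]), array([110.6,  88.8]), 81.2)
top lever 235 mean [559.7 206.8  88.3] rect (array([555.4, 206.1]), array([ 43.8, 103.6]), 78.3)
top knob 40 mean [516.9 232.4 124.1] rect (array([517.5, 233.2]), array([13.6, 14. ]), 46.6)
side lid 821 mean [ 459.4 -337.3  109.4] rect (array([ 462. , -335.4]), array([57.2, 58.6]), 79.0)
((462.10699462890625, -335.0585021972656), 30.467670440673828)
side shoulder 672 mean [ 447.3 -345.    68.4] rect (array([ 461.8, -335.4]), array([65.8, 67.1]), 0.7)
side jarbody 1590 mean [ 443.8 -346.5   49.3] rect (array([ 461.3, -335.5]), array([66.7, 67.3]), 0.7)
side plate 691 mean [545.  144.4  10.4] rect (array([560.7, 155.6]), array([157.9, 106. ]), 81.0)
side walls 684 mean [559.2 134.9  43.4] rect (array([559.3, 142.1]), array([116.4,  88.9]), 80.9)
side lever 233 mean [552.7 208.6  87.7] rect (array([555.8, 206.6]), array([ 47.8, 101.8]), 76.8)
side knob 65 mean [515.7 231.9 118.9] rect (array([517.2, 233.2]), array([14.4, 15.7]), 86.5)
```

View pics/a.png

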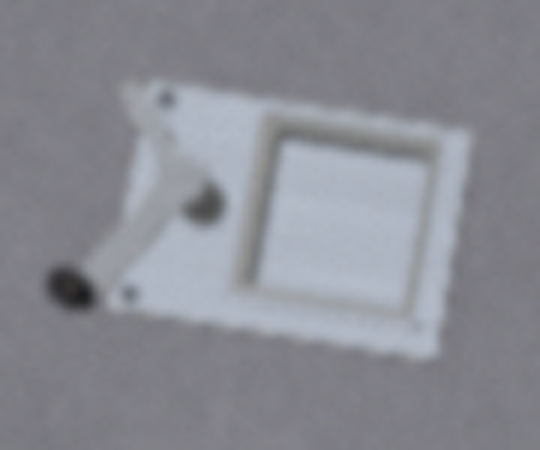

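View pics/b.png

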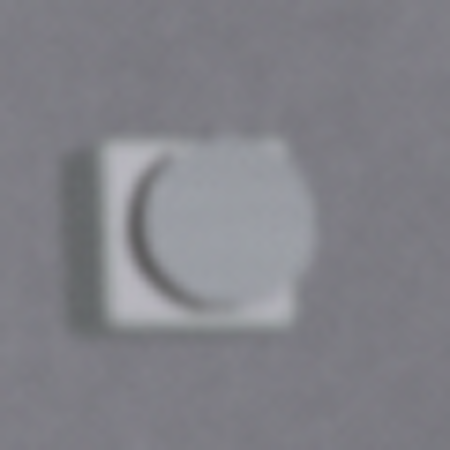

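The crops show the jar square to the world axes (shoulder around a round lid at (225,225)), and the clamp turned about -9 degrees. Its lever stands open, with the tongue pointing up-left, clear of the pocket.

```bash
cat >> h.py <<'E'
def Rz(a): c,s=np.cos(a),np.sin(a); return np.array([[c,-s],[s,c]])
def yaw(o=None):
    from scipy.spatial.transform import Rotation as R
    o=o or get_obs(); x=R.from_rotvec(o["orientation"]).as_matrix(); return np.degrees(np.arctan2(x[1,0],x[0,0]))
def to(x,y,z,yw=None,o=None):
    "shift in tool axes (at present yaw) and turn about tool z (deg) to reach a world target, tool down"
    o=o or get_obs(); from scipy.spatial.transform import Rotation as R
    M=R.from_rotvec(o["orientation"]).as_matrix(); s=M.T@(np.array([x,y,z])-o["ee_pos"])
    t=None if yw is None else -((yw-yaw(o)+180)%360-180)
    print("pos",np.round(o["ee_pos"],1),"yaw",round(yaw(o),2),"tilt",np.round(np.degrees(np.arccos(-M[2,2])),2),"shift",np.round(s,1),"turn z",t and round(t,1))
E
python3 - <<'E'
from h import *
P0=np.array([559.,135.])
for c in("top","side"):
    w=np.load(f"w{c}.npy")
    m=(np.hypot(w[...,0]-560,w[...,1]-150)<130)
    p=w[m]; z=p[:,2]
    for yw in(-9.0,):
        q=(p[:,:2]-P0)@Rz(np.radians(yw))
        for n,z0,z1 in(("lip",42,55),("wall",25,55),("plate",7,13)):
            k=(z>z0)&(z<z1)&(abs(q[:,0])<60)&(q[:,1]<(60 if n!="plate" else 130)); a=q[k]
            print(c,n,k.sum(),np.round(np.percentile(a,[0,1,99,100],axis=0),1).tolist(), cv2.minAreaRect(a.astype(np.float32)))
E
```

```text
top lip 368 [[-44.7, -50.0], [-44.0, -49.8], [43.3, 49.1], [44.2, 55.9]] ((-0.2604217529296875, 3.0002212524414062), (88.83660888671875, 105.95260620117188), 0.16372883319854736)
top wall 468 [[-44.7, -50.0], [-43.9, -49.8], [43.2, 51.0], [44.2, 55.9]] ((-0.2604217529296875, 3.0002212524414062), (88.83660888671875, 105.95260620117188), 0.16372883319854736)
top plate 979 [[-56.0, -96.9], [-52.3, -55.9], [50.9, 92.4], [57.7, 116.1]] ((-1.7515296936035156, 9.226036071777344), (216.6421356201172, 110.34117889404297), 87.42463684082031)
side lip 397 [[-45.4, -51.1], [-45.0, -49.2], [42.9, 57.6], [43.6, 59.3]] ((-0.8282737731933594, 4.082050323486328), (110.40464782714844, 88.90062713623047), 89.85466003417969)
side wall 893 [[-45.4, -51.1], [-44.5, -48.7], [42.2, 56.1], [43.6, 59.3]] ((-0.8282737731933594, 4.082050323486328), (110.40464782714844, 88.90062713623047), 89.85466003417969)
side plate 613 [[-54.6, -58.4], [-54.1, -56.5], [48.6, 94.7], [51.5, 98.9]] ((-2.2132186889648438, 20.101390838623047), (106.09150695800781, 156.48666381835938), 0.677463948726654)
```

```bash
python3 - <<'E'
from h import *
P0=np.array([559.,135.])
for c in("top","side"):
    w=np.load(f"w{c}.npy"); p=w[np.hypot(w[...,0]-560,w[...,1]-150)<130]; z=p[:,2]
    q=(p[:,:2]-P0)@Rz(np.radians(-8.9))
    for xs in((-35,-12),(15,35)):
        k=(z>38)&(z<58)&(q[:,0]>xs[0])&(q[:,0]<xs[1])&(abs(q[:,1])<70); print(c,xs,"lip y",np.round(np.sort(q[k,1])[[0,3,-4,-1]],1), np.histogram(q[k,1],np.arange(-52,72,4))[0])
    k=(z>44)&(z<55)&(abs(q[:,1])<38); a=q[k,0]; print(" x hist",np.histogram(a,np.arange(-48,49,4))[0])
    k=(z>112)&(z<135); print(" knob",np.round(q[k].mean(0),1),np.round((q[k].min(0)+q[k].max(0))/2,1))
E
```

```text
top (-35, -12) lip y [-50.  -49.2  37.   38.8] [ 8 13  8  0  0  0  0  0  0  0  0  0  0  0  0  0  0  0  0  0 14 14  8  0
  0  0  0  0  0  0]
top (15, 35) lip y [-49.9 -49.3  36.3  38.2] [ 8  8  8  1  1  0  0  0  0  0  0  0  1  1  0  0  2  1  1  1 13 12  7  0
  0  0  0  0  0  0]
 x hist [ 3 44 18  3  5  4  4  3  5  5  5  3  4  4  3  3  4  3  3  4 11 39 34  0]
 knob [-56.3  90. ] [-56.5  90.2]
side (-35, -12) lip y [-48.4 -47.7  38.9  41.7] [ 3 28  6  0  0  0  0  0  0  0  0  0  0  0  0  0  0  0  0  2 13 21 11  2
  0  0  0  0  0  0]
side (15, 35) lip y [-49.1 -47.9  36.7  38.4] [ 2 27  5  1  0  1  1  2  3  1  2  0  2  1  2  0  0  1  3  2 15 18  5  0
  0  0  0  0  0  0]
 x hist [12 31  4  5  2  3  5  4  3  7  6  5  7  4  5  3  6  4  4  4 18 41 26  0]
 knob [-57.4  89.4] [-56.3  90.5]
```

Emit:
jog_arm:
  increments: [0,0,0,0,0,-50,100,0,0,0,0,0,-40,100]

```text
t: 0.85
ee_pos: [185.2, 597.0, 314.0]
orientation: [-0.471, -3.106, -0.0]
ft_force: [0.2, 0.4, 0.0]
width: 88.1
grasp_force: 0.0
```

Emit:
jog_arm:
  increments: [0,0,0,-50,-33.5,0,100,0,0,0,-50,-33.5,0,100,0,0,0,-50,-33.5,0,100,0,0,0,-50,-33.5,0,100,0,0,0,-50,-33.5,0,100,0,0,0,-50,-33.5,0,100,0,0,0,-50,-33.5,0,100,0,0,0,-50,-33.5,0,100,0,0,0,-50,-33.5,0,100,0,0,0,-50,-33.5,0,100,0,0,10,0,0,0,100,0,0,10,0,0,0,100]

```text
t: 2.35
ee_pos: [563.8, 127.8, 312.5]
orientation: [-1.014, -2.973, 0.0]
ft_force: [-0.2, -0.3, 0.9]
width: 87.6
grasp_force: 0.0
```

Emit:
jog_arm:
  increments: [0,0,10,0,0,0,100,0,0,10,0,0,0,100,0,0,10,0,0,0,100,0,0,10,0,0,0,100,0,0,10,0,0,0,100,0,0,2,0,0,0,100]

```text
t: 3.1
ee_pos: [563.4, 128.8, 312.7]
orientation: [2.207, 2.236, 0.0]
ft_force: [0.5, -0.2, -0.9]
width: 87.6
grasp_force: 0.0
```

```bash
python3 -c "
from h import *
to(462.8,-335.7,180,90.5)"
```

```text
pos [563.4 128.8 312.7] yaw 90.75 tilt 0.01 shift [-463.2 -106.7  132.7] turn z 0.3
```

Emit:
jog_arm:
  increments: [0,0,0,-57.9,-13.3,0,100,0,0,0,-57.9,-13.3,0,100,0,0,0,-57.9,-13.3,0,100,0,0,0,-57.9,-13.3,0,100,0,0,0,-57.9,-13.3,0,100,0,0,0,-57.9,-13.3,0,100,0,0,0,-57.9,-13.3,0,100,0,0,0,-57.9,-13.3,0,100,0,0,0,0,0,45,100,0,0,0,0,0,45,100,0,0,0,0,0,43,100,0,0,0,0,0,0,100]

```text
t: 4.6
ee_pos: [461.3, -334.4, 176.9]
orientation: [-2.2, -2.234, 0.001]
ft_force: [-0.3, -0.4, 0.2]
width: 87.6
grasp_force: 0.0
```

```bash
python3 - <<'E'
from h import *
to(462.8,-335.7,82,90.5)
im=get_image("side"); cv2.imwrite("pics/d.png",im["pixels"][200:470,250:550])
E
```

```text
pos [ 461.3 -334.4  176.9] yaw 90.87 tilt 0.38 shift [-1.7  2.  94.9] turn z 0.4
```

View pics/d.png

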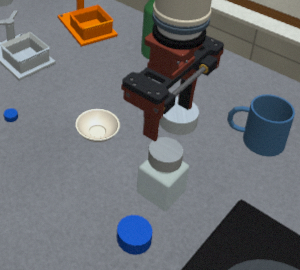

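The gripper is above the jar, with the lid at about (165,153) in the crop between the fingers and everything around it clear.

Emit:
jog_arm:
  increments: [0,0,0,-1,1.5,35,100,0,0,0,0,0,30,100,0,0,0,0,0,20,100,0,0,0,0,0,10,100,0,0,0,0,0,0,100,0,0,0,0,0,0,100]

```text
t: 5.4
ee_pos: [465.6, -337.3, 86.1]
orientation: [2.205, 2.235, 0.0]
ft_force: [-0.5, 0.6, -0.5]
width: 87.5
grasp_force: 0.0
```

```bash
python3 -c "
from h import *
to(462.8,-335.7,82,90.5)"
```

```text
pos [ 465.6 -337.3   86.1] yaw 90.78 tilt 0.13 shift [ 1.7 -2.8  4.1] turn z 0.3
```

Emit:
jog_arm:
  increments: [0,0,0,1.6,-2.7,3,100,0,0,0,0,0,0,100,0,0,0,0,0,0,0,0,0,0,0,0,0,0,0,0,0,0,0,0,0,0,0,0,0,0,0,0,0,0,0,0,0,0,0,0,0,0,0,0,0,0]

```text
t: 6.4
ee_pos: [462.4, -335.3, 81.8]
orientation: [2.206, 2.236, 0.0]
ft_force: [2.1, 0.3, 0.4]
width: 56.7
grasp_force: 30.0
```

```bash
python3 -c "
from h import *
to(462.8,-335.7,82,90.5)"
```

```text
pos [ 462.4 -335.3   81.8] yaw 90.77 tilt 0.04 shift [-0.4  0.4 -0.2] turn z 0.3
```

Emit:
jog_arm:
  increments: [0,0,0,0,0,-10,0,0,0,0,0,0,-20,0,0,0,0,0,0,-30,0,0,0,0,0,0,-30,0,0,0,0,0,0,-20,0,0,0,0,0,0,-10,0,0,0,0,15,3.3,0,0,0,0,0,30,6.6,0,0,0,0,0,40,8.8,0,0,0,0,0,40,8.8,0,0,0,0,0,40,8.8,0,0,0,0,0,40,8.8,0,0]

```text
t: 7.9
ee_pos: [503.3, -127.1, 200.4]
orientation: [-2.205, -2.235, 0.002]
ft_force: [-0.4, 0.6, -4.2]
width: 57.1
grasp_force: 30.0
```

Emit:
jog_arm:
  increments: [0,0,0,40,8.8,0,0,0,0,0,40,8.8,0,0,0,0,0,40,8.8,0,0,0,0,0,40,8.8,0,0,0,0,0,40,8.8,0,0,0,0,0,30,6.6,0,0,0,0,0,20,4.4,0,0,0,0,0,8,1.8,0,0,0,0,5,0,0,0,0,0,0,4,0,0,0,0,0,0,0,0,0,0,0,0,0,0,0,0,0,0]

```text
t: 9.4
ee_pos: [557.6, 128.7, 201.5]
orientation: [-2.374, -2.057, 0.001]
ft_force: [-0.1, 0.2, -3.5]
width: 56.5
grasp_force: 30.0
```

```bash
python3 - <<'E'
from h import *
im=get_image("side"); w=cloud(im); cv2.imwrite("pics/e.png",im["pixels"][100:330,180:420])
o=get_obs(); print(o["width"],o["grasp_force"],o["ft_force"]); to(557.65,129.6,180,81.4)
im2=get_image("top"); 
for w,n in((w,"side"),(cloud(im2),"top")):
  m=(np.hypot(w[...,0]-557,w[...,1]-130)<60)&(w[...,2]>90)&(w[...,2]<170); p=w[m]
  print(n,len(p)); 
  if len(p)>20: print(cv2.minAreaRect(p[:,:2].astype(np.float32)),np.percentile(p[:,2],[1,99]))
E
```

```text
56.99359836075077 29.99929117911961 [ 0.27549111 -0.15379052 -3.89932709]
pos [557.6 128.8 201.6] yaw 81.8 tilt 0.02 shift [ 0.8 -0.1 21.6] turn z 0.4
side 662
((541.4266967773438, 131.43882751464844), (63.917572021484375, 99.3152084350586), 16.344133377075195) [122.21246205 169.37073523]
top 0
```

View pics/e.png

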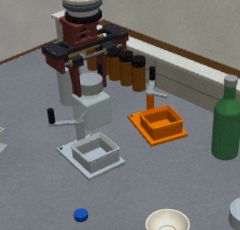

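The jar hangs upright, centred above the pocket (about (90,105) in the crop). I'll check its pose in the hand.

```bash
python3 - <<'E'
from h import *
im=get_image("side"); w=cloud(im); 
q=(w[...,:2]-np.array([557.65,129.6]))@Rz(np.radians(-8.9))
for z0,z1 in((184,194),(125,184)):
  m=(np.abs(q).max(-1)<45)&(w[...,2]>z0)&(w[...,2]<z1); p=q[m]; print(len(p),cv2.minAreaRect(p.astype(np.float32)),np.percentile(p,[1,50,99],axis=0).round(1).tolist(),np.percentile(w[m][:,2],[1,99]))
E
```

```text
301 ((-1.4589004516601562, -2.6939773559570312), (66.88204193115234, 67.34748077392578), 0.06163148581981659) [[-33.9, -35.1], [-13.4, -21.1], [30.3, 28.2]] [184.14296578 193.2547396 ]
844 ((-14.66909408569336, -17.634140014648438), (48.863677978515625, 88.39703369140625), 49.165103912353516) [[-34.3, -36.5], [-19.1, -31.6], [30.5, 26.7]] [125.76444115 183.23928962]
```

Emit:
jog_arm:
  increments: [0,0,0,2.5,1,0,0,0,0,0,0,0,25,0,0,0,0,0,0,25,0,0,0,0,0,0,15,0,0,0,0,0,0,8,0,0,0,0,0,0,8,0,0,0,0,0,0,8,0,0,0,0,0,0,7,0,0,0,0,0,0,0,0]

```text
t: 10.68
ee_pos: [558.8, 131.4, 105.1]
orientation: [-2.375, -2.056, 0.001]
ft_force: [0.6, -0.0, -4.6]
width: 56.4
grasp_force: 30.0
```

```bash
python3 - <<'E'
from h import *
to(557.65,129.6,92,81.4); o=get_obs(); print(o["ft_force"],o["moment"])
E
```

```text
pos [558.8 131.4 105.1] yaw 81.77 tilt 0.05 shift [-1.9 -0.9 13.1] turn z 0.4
[ 0.60656476 -0.03945867 -4.58344838] [-0.06964641  0.00780383 -0.00516094]
```

No contact so far; the jar is inside the walls. I'll continue down.

Emit:
jog_arm:
  increments: [0,0,0,0,0,4,0,0,0,0,0,0,4,0,0,0,0,0,0,3,0,0,0,0,0,0,1.5,0,0,0,0,0,0,0,0]

```text
t: 11.3
ee_pos: [559.0, 131.4, 93.6]
orientation: [2.375, 2.056, -0.001]
ft_force: [-2.4, -1.4, 2.9]
width: 56.7
grasp_force: 30.0
```

```bash
python3 - <<'E'
from h import *
to(557.65,129.6,92,81.4); o=get_obs(); print(o["ft_force"],o["moment"])
im=get_image("side"); w=cloud(im); 
q=(w[...,:2]-np.array([557.65,129.6]))@Rz(np.radians(-8.9))
for z0,z1 in((74,88),):
  m=(np.abs(q).max(-1)<45)&(w[...,2]>z0)&(w[...,2]<z1); p=q[m]; print(len(p),cv2.minAreaRect(p.astype(np.float32)),np.percentile(w[m][:,2],[1,50,99]))
E
```

```text
pos [559.  131.4  93.6] yaw 81.77 tilt 0.02 shift [-1.9 -1.1  1.6] turn z 0.4
[-2.38215426 -1.40343002  2.89802499] [-0.26528248  0.55901579 -0.00363115]
309 ((-0.4659461975097656, -1.6583938598632812), (66.23771667480469, 68.29786682128906), 87.70606994628906) [74.10095448 80.32873253 87.28807198]
```

Emit:
jog_arm:
  increments: [0,0,0,0,0,0,100,0,0,0,0,0,0,100,0,0,0,0,0,0,100,0,0,0,0,0,0,100,0,0,0,0,0,-20,100,0,0,0,0,0,-40,100,0,0,0,0,0,-40,100,0,0,0,0,0,0,100]

```text
t: 12.35
ee_pos: [561.2, 132.0, 196.4]
orientation: [2.373, 2.054, 0.009]
ft_force: [0.4, 0.3, 0.2]
width: 87.4
grasp_force: 0.0
```

```bash
python3 - <<'E'
from h import *
o=get_obs(); print(o["ft_force"],o["width"])
im=get_image("side"); w=cloud(im); 
q=(w[...,:2]-np.array([557.65,129.6]))@Rz(np.radians(-8.9))
for z0,z1 in((60,88),(108,128)):
  m=(np.abs(q).max(-1)<45)&(w[...,2]>z0)&(w[...,2]<z1); p=q[m]; print(len(p),cv2.minAreaRect(p.astype(np.float32)),cv2.minEnclosingCircle(p.astype(np.float32)),np.percentile(w[m][:,2],[1,50,99]))
  if z0>100:
    A=np.c_[p,np.ones(len(p))]; t=w[m][:,2]; k=t>117; print("top plane",np.linalg.lstsq(A[k],t[k],rcond=None)[0])
m=(w[...,2]>112)&(w[...,2]<135)&(np.hypot(w[...,0]-517,w[...,1]-233)<20);print(w[m].mean(0), (w[m].min(0)+w[m].max(0))/2)
# knob arc
c=np.array([557.65,129.6]); piv=c+Rz(np.radians(-8.9))@[0,64]
k=np.array([517.3,233.]); a0=np.degrees(np.arctan2(*(k-piv)[::-1])); print("piv",piv,"a0",a0,"joint",a0+8.9-60)
for a in np.linspace(a0,51.1,9): print(round(a,1),np.round(piv+65*np.array([np.cos(np.radians(a)),np.sin(np.radians(a))]),1))
cv2.imwrite("pics/f.png",cv2.resize(im["pixels"][190:290,200:330],None,fx=4,fy=4))
to(517.3,233,180,None)
E
```

```text
[0.37976402 0.34357869 0.20710323] 87.41204153326215
497 ((-1.5627975463867188, -1.5221061706542969), (67.52684783935547, 67.63886260986328), 89.38033294677734) ((-4.491710186004639, -2.0699639320373535), 43.95167541503906) [60.41183307 77.90403885 86.59536925]
377 ((-1.9989852905273438, -0.3831291198730469), (59.53266906738281, 57.018001556396484), 37.4444580078125) ((-2.1205532550811768, 1.2098429203033447), 30.924015045166016) [108.31044163 120.30978346 123.6357113 ]
top plane [4.25316615e-03 7.70653217e-03 1.20647436e+02]
[515.6628032  231.58869418 122.07817119] [516.67951892 233.33204796 120.7603331 ]
piv [567.55146472 192.82943141] a0 141.36147439786953 joint 90.26147439786953
141.4 [516.8 233.4]
130.1 [525.7 242.6]
118.8 [536.2 249.8]
107.5 [548.  254.8]
96.2 [560.5 257.4]
84.9 [573.3 257.6]
73.7 [585.8 255.2]
62.4 [597.7 250.4]
51.1 [608.4 243.4]
pos [559.9 131.7 194.4] yaw 81.76 tilt 0.18 shift [ 94.2 -56.7  14.4] turn z None
```

View pics/f.png

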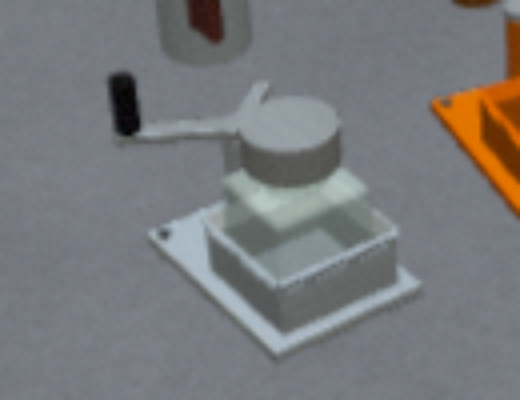

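The jar is seated (lid top at z≈120, level). The knob at (123,103) in the crop and the tongue behind the lid are both clear. Next, move over the knob.

Emit:
jog_arm:
  increments: [0,0,0,30,-18,0,30,0,0,0,40,-24,0,30,0,0,0,24.2,-14.4,0,30,0,0,-8,0,0,0,30,0,0,-7,0,0,0,30,0,0,0,0,0,20,30,0,0,0,0,0,20,30,0,0,0,0,0,10,30,0,0,0,0,0,0,30,0,0,0,0,0,0,30]

```text
t: 13.65
ee_pos: [517.0, 232.9, 143.4]
orientation: [2.086, 2.348, 0.001]
ft_force: [-0.0, -0.2, 0.1]
width: 26.5
grasp_force: 0.0
```

```bash
python3 -c "
from h import *
to(516.9,233.2,98,96); print(get_obs()['width'])"
```

```text
pos [517.  232.9 143.4] yaw 96.76 tilt 0.02 shift [ 0.3 -0.1 45.4] turn z 0.8
26.542859485100813
```

Emit:
jog_arm:
  increments: [0,0,0,0,0,15,30,0,0,0,0,0,15,30,0,0,0,0,0,15,30,0,0,0,0,0,0,30]

```text
t: 14.15
ee_pos: [515.7, 232.3, 96.4]
orientation: [-2.086, -2.348, 0.005]
ft_force: [0.6, 0.2, -0.2]
width: 25.8
grasp_force: 0.0
```

Emit:
jog_arm:
  increments: [0,0,0,4.3,4.8,0,30,0,0,0,3.8,5.1,0,30,0,0,0,3.2,5.5,0,30,0,0,0,2.7,5.8,0,30,0,0,0,2.1,6.1,0,30,0,0,0,1.5,6.2,0,30,0,0,0,0.9,6.3,0,30,0,0,0,0.2,6.4,0,30,0,0,0,0,0,0,30]

```text
t: 15.28
ee_pos: [561.6, 256.8, 98.4]
orientation: [2.086, 2.348, 0.002]
ft_force: [0.9, -0.3, -0.8]
width: 26.7
grasp_force: 0.0
```

```bash
python3 -c "
from h import *
to(560.5,257.4,98,96); print(get_obs()['ft_force'])
im=get_image('side'); cv2.imwrite('pics/g.png',cv2.resize(im['pixels'][170:280,190:330],None,fx=4,fy=4))"
```

```text
pos [561.6 256.8  98.4] yaw 96.77 tilt 0.1 shift [ 0.7 -1.   0.4] turn z 0.8
[ 0.93688269 -0.28283493 -0.84129273]
```

View pics/g.png

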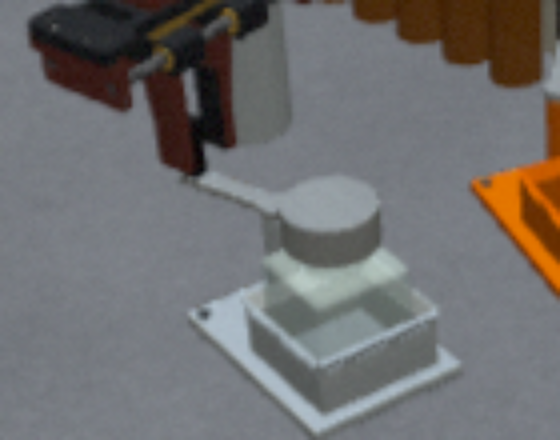

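The lever moves with the slot between the fingers (around (195,175) in the crop), and the jar is still seated. I'll continue the arc.

Emit:
jog_arm:
  increments: [0,0,0,-0.4,6.4,0,30,0,0,0,-1,6.3,0,30,0,0,0,-1.6,6.2,0,30,0,0,0,-2.2,6,0,30,0,0,0,-2.8,5.7,0,30,0,0,0,-3.4,5.5,0,30,0,0,0,-3.9,5.1,0,30,0,0,0,-4.3,4.7,0,30,0,0,0,0,0,0,30]

```text
t: 16.45
ee_pos: [609.1, 242.2, 98.3]
orientation: [2.086, 2.348, 0.001]
ft_force: [-0.1, 0.2, -0.6]
width: 26.4
grasp_force: 0.0
```

Emit:
jog_arm:
  increments: [0,0,0,-2,2,0,30,0,0,0,-2,2,0,30,0,0,0,0,0,0,30]

```text
t: 16.82
ee_pos: [612.9, 239.1, 98.2]
orientation: [2.086, 2.349, 0.0]
ft_force: [-1.0, 0.1, -0.4]
width: 26.3
grasp_force: 0.4
```

```bash
python3 -c "
from h import *
to(608.4,243.4,98,96); print(get_obs()['ft_force'])
im=get_image('side');w=cloud(im);P=im['pixels'].astype(int)
m=(w[...,2]>85)&(w[...,2]<130)&(np.hypot(w[...,0]-608,w[...,1]-243)<40)&(P.max(-1)<60);print(m.sum(),w[m].mean(0))"
```

```text
pos [612.9 239.1  98.2] yaw 96.77 tilt 0.02 shift [ 4.8 -4.   0.2] turn z 0.8
[-0.96267258  0.09771847 -0.40332906]
178 [610.57443425 236.5166846  114.10729242]
```

Emit:
jog_arm:
  increments: [0,0,0,-1.5,1.5,0,30,0,0,0,-1,1,0,30,0,0,0,0,0,0,30]

```text
t: 17.25
ee_pos: [615.5, 237.1, 98.1]
orientation: [-2.086, -2.349, 0.0]
ft_force: [-1.4, 1.0, 0.4]
width: 26.7
grasp_force: 0.8
```

Emit:
jog_arm:
  increments: [0,0,0,-1.5,1.5,0,30,0,0,0,0,0,0,30]

```text
t: 17.5
ee_pos: [615.7, 236.1, 97.9]
orientation: [-2.085, -2.347, 0.003]
ft_force: [-6.5, 3.7, 1.8]
width: 26.8
grasp_force: 3.0
```

Emit:
jog_arm:
  increments: [0,0,0,-1,1.2,0,30,0,0,0,0,0,0,30]

```text
t: 17.75
ee_pos: [615.9, 235.5, 97.7]
orientation: [-2.084, -2.345, 0.005]
ft_force: [-10.6, 5.9, 3.4]
width: 26.5
grasp_force: 4.7
```

Emit:
jog_arm:
  increments: [0,0,0,2,-5,0,35,0,0,0,0,0,0,35,0,0,0,0,0,-25,35,0,0,0,0,0,-40,35,0,0,0,0,0,-20,35,0,0,0,0,0,0,35]

```text
t: 18.5
ee_pos: [614.5, 236.5, 184.8]
orientation: [2.085, 2.347, 0.005]
ft_force: [0.3, 0.1, -0.4]
width: 30.6
grasp_force: 0.0
```

```bash
python3 - <<'E'
from h import *
im=get_image('side');w=cloud(im)
cv2.imwrite('pics/i.png',cv2.resize(im['pixels'][170:280,190:330],None,fx=4,fy=4))
m=(w[...,2]>112)&(w[...,2]<132)&(np.hypot(w[...,0]-608,w[...,1]-243)<16);p=w[m];k=(p.min(0)+p.max(0))/2
v=k[:2]-[567.55,192.83]; print(m.sum(),k,np.hypot(*v),"joint",np.arctan2(v[1],v[0])-np.radians(51.1))
q=(w[...,:2]-np.array([557.65,129.6]))@Rz(np.radians(-8.9))
m=(np.abs(q).max(-1)<40)&(w[...,2]>117)&(w[...,2]<124); print("lid",cv2.minEnclosingCircle(w[m][:,:2].astype(np.float32)),cv2.minAreaRect(w[m][:,:2].astype(np.float32)),np.median(w[m][:,2]))
to(558,129.2,180,46)
E
```

```text
48 [607.74636139 241.59898555 121.76727296] 63.199378328535644 joint -0.010402529826678442
lid ((556.6854248046875, 131.4970703125), 30.519733428955078) ((557.7293701171875, 130.78321838378906), (59.93997573852539, 55.24449157714844), 49.60629653930664) 120.85626592351139
pos [613.5 236.2 183.2] yaw 96.76 tilt 0.05 shift [-99.7 -67.7   3.1] turn z 50.8
```

View pics/i.png

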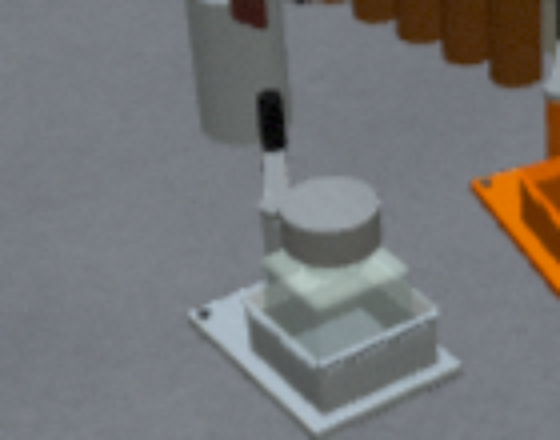

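The lever is at its stop (knob at (271,120) in the crop, measured joint about 0). Next, regrip the lid with the fingers turned back for the unscrewing.

Emit:
jog_arm:
  increments: [0,0,0,-32.7,-22.4,0,100,0,0,0,-32.7,-22.4,0,100,0,0,0,-32.7,-22.4,0,100,0,0,10.2,0,0,0,100,0,0,10.2,0,0,0,100,0,0,10.2,0,0,0,100,0,0,10.2,0,0,0,100,0,0,10,0,0,0,100,0,0,0,0,0,20,100,0,0,0,0,0,20,100,0,0,0,0,0,0,100,0,0,0,0,0,0,100]

```text
t: 20.05
ee_pos: [558.0, 130.9, 142.8]
orientation: [-2.892, -1.227, 0.001]
ft_force: [-0.2, 0.7, -0.1]
width: 87.9
grasp_force: 0.0
```

```bash
python3 -c "
from h import *
to(558.3,130.8,93,46); print(get_obs()['width'],get_obs()['qpos'])"
```

```text
pos [558.  130.9 142.8] yaw 45.97 tilt 0.05 shift [ 0.2  0.3 49.8] turn z -0.0
87.85038803859749 [ 2.09677860e-01  4.52646944e-01  1.80170575e+00 -4.47333478e-05
  8.88141507e-01  9.78227638e-01]
```

Emit:
jog_arm:
  increments: [0,0,0,0,0,20,100,0,0,0,0,0,20,100,0,0,0,0,0,9.5,100,0,0,0,0,0,0,100,0,0,0,0,0,0,0,0,0,0,0,0,0,0,0,0,0,0,0,0,0,0,0,0,0,0,0,0,0,0,0,0,0,0,0]

```text
t: 21.18
ee_pos: [558.4, 131.0, 94.0]
orientation: [2.892, 1.227, 0.001]
ft_force: [-1.0, -1.3, 3.3]
width: 56.8
grasp_force: 30.0
```

```bash
python3 -c "
from h import *
to(558.3,130.8,93,46); o=get_obs();print(o['width'],o['ft_force'],o['moment'])"
```

```text
pos [558.4 131.   94. ] yaw 45.96 tilt 0.03 shift [-0.2  0.1  1. ] turn z -0.0
56.81575429025438 [-0.95321274 -1.31905754  3.32920315] [-0.07953143  0.21323189 -0.01831966]
```

Emit:
jog_arm:
  increments: [0,0,-4,0,0,0,0,0,0,-4,0,0,0,0,0,0,-4,0,0,0,0,0,0,-4,0,0,0,0,0,0,-4,0,0,0,0]

```text
t: 21.8
ee_pos: [558.5, 131.2, 94.1]
orientation: [-2.634, -1.713, -0.001]
ft_force: [0.2, 0.1, 3.9]
width: 56.7
grasp_force: 30.0
```

```bash
python3 -c "
from h import *
to(558.3,130.8,93,46); o=get_obs();print(o['width'],o['ft_force'],o['moment'])"
```

```text
pos [558.5 131.2  94.1] yaw 66.07 tilt 0.05 shift [-0.4 -0.   1.1] turn z 20.1
56.70126251168383 [0.17694744 0.08339619 3.86998905] [-0.02781824  0.17239409 -0.19593779]
```

Emit:
jog_arm:
  increments: [0,0,-4.5,0,0,0,0,0,0,-4.5,0,0,0,0,0,0,-4.5,0,0,0,0,0,0,-4.5,0,0,0,0]

```text
t: 22.3
ee_pos: [558.6, 131.2, 94.3]
orientation: [2.333, 2.104, 0.002]
ft_force: [-0.6, 1.3, 6.1]
width: 56.6
grasp_force: 30.0
```

```bash
python3 -c "
from h import *
to(558.3,130.8,93,46); o=get_obs();print(o['width'],o['ft_force'],o['moment'])"
```

```text
pos [558.6 131.2  94.3] yaw 84.08 tilt 0.06 shift [-0.4 -0.2  1.3] turn z 38.1
56.553915593575056 [-0.5549045   1.29618757  6.14420548] [-0.01181793  0.23438428 -0.09682399]
```

Emit:
jog_arm:
  increments: [0,0,-4.5,0,0,0,0,0,0,-4.5,0,0,0,0,0,0,-4.5,0,0,0,0,0,0,-4.5,0,0,0,0,0,0,-4,0,0,0,0,0,0,-4,0,0,0,0,0,0,-4,0,0,0,0,0,0,0,0,0,0,0,0,0,0,0,0,0,0]

```text
t: 23.42
ee_pos: [558.8, 131.3, 94.8]
orientation: [1.711, 2.634, 0.002]
ft_force: [-2.7, 1.9, 9.2]
width: 56.7
grasp_force: 30.0
```

```bash
python3 -c "
from h import *
to(558.3,130.8,93,46); o=get_obs();print(o['width'],o['ft_force'],o['moment'])"
```

```text
pos [558.8 131.3  94.8] yaw 113.98 tilt 0.09 shift [-0.3 -0.7  1.8] turn z 68.0
56.68268320712506 [-2.70346236  1.91405572  9.20963882] [0.02000281 0.37277816 0.07262682]
```

The torque has dropped, and the seal's 9 N now pushes upward on the tool, so the lid appears free at 68 degrees. I'll lift it a little to test.

Emit:
jog_arm:
  increments: [0,0,0,0,0,-2,0,0,0,0,0,0,-3,0,0,0,0,0,0,0,0]

```text
t: 23.8
ee_pos: [558.1, 130.9, 98.6]
orientation: [-1.712, -2.634, 0.0]
ft_force: [0.5, -0.6, 0.4]
width: 56.9
grasp_force: 30.0
```

```bash
python3 -c "
from h import *
to(558.3,130.8,93,46); o=get_obs();print(o['width'],o['ft_force'],o['moment'])"
```

```text
pos [558.1 130.9  98.6] yaw 113.97 tilt 0.01 shift [-0.2  0.2  5.6] turn z 68.0
56.85834940097998 [ 0.50052704 -0.61489453  0.3747501 ] [-0.05002099  0.02878856 -0.07892187]
```

Only the lid's own weight is on the tool, so the lid is free. I'll lift it to about 15 mm above the mouth.

Emit:
jog_arm:
  increments: [0,0,0,0,0,-4,0,0,0,0,0,0,-6,0,0,0,0,0,0,-6,0,0,0,0,0,0,-6,0,0,0,0,0,0,-6,0,0,0,0,0,0,-4,0,0,0,0,0,0,0,0,0,0,0,0,0,0,0,0,0,0,0,0,0,0]

```text
t: 24.92
ee_pos: [558.0, 130.9, 130.4]
orientation: [-1.712, -2.634, 0.001]
ft_force: [0.4, 0.2, -0.4]
width: 56.4
grasp_force: 30.0
```

```bash
python3 -c "
from h import *
to(558.3,130.8,93,46); o=get_obs();print(o['width'],o['grasp_force'],o['ft_force'])
im=get_image('side');cv2.imwrite('pics/j.png',cv2.resize(im['pixels'][150:290,180:350],None,fx=4,fy=4))"
```

```text
pos [558.  130.9 130.4] yaw 113.96 tilt 0.03 shift [-0.2  0.3 37.4] turn z 68.0
56.420659195530746 29.9997482119943 [ 0.40029888  0.19084537 -0.4369204 ]
```

View pics/j.png

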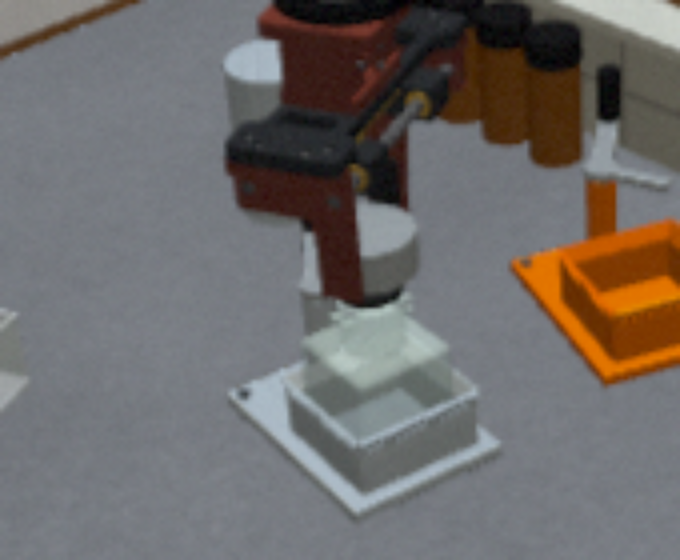

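The lid (388,245) is held level just above the jar's dark seal (382,298), and the jar is still down in the clamp. Handing in.

```bash
python3 -c "
from workcell import job
print(job.close_job())"
```

```text
the job is handed in; nothing more can be done
None
```

I handed the job in at about 25 s of the 67 s allowed. The lid is off and held level about 15 mm above the jar's mouth, turned about 68° by the gripper. The jar is still seated in the clamp; I measured the lever fully shut before unscrewing and nothing has moved it since. The hand-in gave no verdict.

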